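# Free the aspirating tube from its push-fit and close the rinse bay

## Task

Take the steel tube out of the push-fit in the rinse module's bay: press the red collet ring well down with the fingertips and draw the tube off with the ring down, without wrenching at it while the jaws still hold it. Stand the tube upright, foot down, in any empty place of the black sample rack. Then close the bay with the blue cover, its tongue slipped under the lip at the upper end and the rest lowered flat onto its ledge; let go of everything, and do not disturb the vials, the bottle or the beaker.

Things in the scene. Friction and masses are not known exactly. Their poses are not given: they have to be found in the camera images.
- module: Rinse module, fixed to the bench: cream wedge-shaped housing with a blue skirt, 178 deep (its x) x 200 wide (y), 85 high in front, 175 at the back, where two short couplings stick out 25. Origin: centre of the underside, x towards the high back. The deck slopes up along +x at 28 degrees to the level and has a sunk bay, 150 wide (y) by 114 up the slope and 40 deep, the push-fit in its middle.
- port (a point): Fixed point on the fitting's axis, level with the red ring's top face when the ring is up, 16 below the deck's surface. z: the axis of fitting and tube, out of the bay, square to the deck, so 28 degrees from vertical, leaning to the module's front; x up the slope; y across. In its frame the bay's walls are at x = -49 (lower), x = 65 (upper, under the lip), y = +-75; bay floor z = -24.
- lip (a point): Middle of the lower edge, on the underside, of the dark steel lip, 5 thick, that overhangs the bay's upper end by 18 (port frame x 47, z 16; axes as port). A ledge 8 wide runs round all the bay's walls, its top 9 below this point: the cover rests on it, its tongue in the 9 mm gap under the lip. The open mouth is 96 long, the cover 108, so it cannot be dropped straight in.
- seat (a point): Where cover_mid lies, axes parallel, when the bay is closed: port frame x -1, y 0, z 25. The cover then has 3 mm of play either way along x and y.
- collet (a joint): Travel of the red collet ring down into the fitting, m: 0 up, 0.008 fully down. About 4 N starts it, 10 N holds it fully down; it springs back at once when let up. It spreads two jaws that catch above the tube's bead: with the ring up they hold the tube fast; with the ring 3 mm or more down they are clear of it.
- ring_top (a point): Centre of the red ring's top face; it moves with the ring. Flange 52 outside diameter, hole 25, 5 thick, round the tube. One hand can do it: fingertips astride the tube push the ring 6 to 7 mm down, the fingers close on the tube there without letting up, and pull along the axis. When the tube has risen 4 mm its bead is past the catch; the ring may then come up, rubbing a little on the bead.
- tube_mid (a point): Middle of the loose steel tube: 16 diameter, 127 long, about 0.07 kg, blue band near its top, round bead 22 diameter from 45 to 51 above its foot. z runs along it, foot to top. It starts in the fitting with its foot 79 below port and its top 48 above, with 1 to 2 mm of sideways play; pulled 85 along the axis it is out of the fitting, 100 also out of the bay.
- tube_top (a point): Centre of the tube's top end, 63.5 above tube_mid; axes as tube_mid.
- cover_mid (a point): Loose blue cover, 0.25 kg, flat on the bench at the start. Point at the middle of its plate, 18 above the underside; z out of its top, x towards its tongue. Plate 90 (x) x 144 (y) x 8; tongue 4 thick, 128 wide, flush with the underside, x = 45 to 63. Black grip rib across the middle: 14 thick (x), 64 long (y), top 18 above this point. Under the lip it can tilt about 14 degrees, -x end raised.
- rack: Fixed black sample rack 158 (x) x 120 (y) x 70 high on a cream base plate 174 x 132, origin at the underside's centre. 4 x 3 round places 28 diameter and 55 deep (floor 15 above the bench) at x = -57, -19, 19, 57 and y = -38, 0, 38. Any place without a vial will do for the tube; its middle then stands 78 above the bench.
- vial_a_mid (a point): Middle of a capped glass vial, 25 diameter, 92 high, standing in a place of the rack (37 of it shows above). Leave it.
- vial_b_mid (a point): As vial_a_mid, amber glass. Leave it.
- vial_c_mid (a point): As vial_a_mid, amber glass. Leave it.
- vial_d_mid (a point): As vial_a_mid. Leave it.
- bottle_mid (a point): Middle of an amber reagent bottle, 64 diameter, 140 high, standing on the bench. Leave it.
- beaker_mid (a point): Middle of a glass beaker, 68 diameter, 85 high, standing on the bench. Leave it.
Things that resemble listed ones, but are neither listed nor needed, are in the scene too. Of the things that look like the rack, the smallest one is meant.

How it is judged (in metres and radians):
On the way, in this order (a step that is already met when the one before it is completed fails the run):
1. the red ring is pressed at least 3 mm down with the tube still in the fitting (value of joint collet above 0.003 m and z of tube_mid in the frame of port below 0 m), for 0.1 s.
2. the tube is drawn clear of the fitting (z of tube_mid in the frame of port above 0.07 m), for 0.05 s.
3. the tube stands upright in a place of the rack, let go (angle between tube_mid's own z axis and vertical below 0.25 rad and x of tube_mid in the frame of rack between -0.072 and 0.072 m and y of tube_mid in the frame of rack between -0.053 and 0.053 m and height (world z) of tube_mid between 0.07 and 0.086 m and contact force between the fingers and tube below 0.1 N), for 0.2 s.
At the end, for the whole second after the job is handed in: The tube stands foot down in a place of the rack, its middle 70 to 86 mm above the bench and within 14 degrees of vertical; the cover lies in the bay on its ledge, tongue under the lip, within 2.5 mm of seated height, 3 degrees of flat and 3 mm beyond its play in the bay; both at rest (angle between tube_mid's own z axis and vertical below 0.25 rad and x of tube_mid in the frame of rack between -0.072 and 0.072 m and y of tube_mid in the frame of rack between -0.053 and 0.053 m and height (world z) of tube_mid between 0.07 and 0.086 m and x of cover_mid in the frame of port between -0.007 and 0.005 m and y of cover_mid in the frame of port between -0.006 and 0.006 m and z of cover_mid in the frame of port between 0.022 and 0.0275 m and angle between the z axis of cover_mid and the z axis of port, either way round below 0.05 rad and linear speed of each of cover, tube below 0.02 m/s); the robot touches nothing.
It fails at once if the tube is wrenched against the fitting with more than 80 N (contact force between tube and module above 80 N).
It fails at once if a vial is lifted, or shifted by more than 15 mm (distance of any of vial_a_mid, vial_b_mid, vial_c_mid, vial_d_mid from where it was at the start of the episode above 0.015 m).
It fails at once if the bottle or the beaker is shifted by more than 20 mm (distance of any of bottle_mid, beaker_mid from where it was at the start of the episode above 0.02 m).
It also fails if it takes over 64 s, if anything falls off the work surface, if the arm or the gripper's body presses on something with over 40 N, if the wrist force passes 120 N, or if a joint passes its speed limit or range.

## Robot

A 6-joint arm with a two-finger parallel gripper is mounted at the origin on the work surface. World frame = base frame: x ahead of the robot, y to its left, z up, the work surface at z = 0. Lengths are in mm, angles in rad, forces in N, time in s.
With the tool pointing down it reaches from about 350 to 975 mm from the base axis. Payload 7.1 kg.
Tool frame: the origin (TCP) lies at the very end of the fingers, on their centre line; the grasp point (between the pads) lies tcp_to_grasp behind it (tcp_to_grasp is the distance from the TCP to the grasp point, in mm); z points along the fingers, x is the direction in which the jaws open and shut, and the axes are right-handed (so a half turn about z gives the same grasp; the last joint's range is limited). The gripper opens to 88 mm and grips with 3 to 60 N. Pads are 20 mm wide; open, the fingers measure 115 mm over their backs; the gripper's body (75 mm by 178 mm) begins 61 mm behind the grasp point.
Start: joints at [-1.252, 0.423, 1.63, -0, 1.089, -0.019], TCP at [207.15, -589.656, 222.675] pointing down, gripper open.
Joint ranges: [-3, 3], [-0.9, 2.11], [0.09, 2.58], [-1.31, 4.45], [0.11, 2.69], [-2.54, 2.54]. Speed limits (rad/s): [2.39, 2.39, 3.01, 3.14, 3.14, 3.14].

## Interface

Orientations are given as a rotation vector (axis times angle).
In Python, from workcell import get_obs, get_image, close_job, recognise, mark_of, tcp_to_grasp gives the robot as it stands. The module is installed in compiled form; this text tells all that it offers.
- The arm moves only by the tool move_arm, never from a script. Its argument "motion" is a list of rows, each a list of 7 numbers: the shift along the world's x, y, z in mm, then the turn, a rotation vector about the world's x, y, z in rad, then the finger opening in mm, from 0 to 87.8. A call has 1 to 5 rows; each row is the pose to reach, as a shift and turn from the pose commanded when the call began; what a row does not reach only later rows make up. A row lasts 1/12 s, in which the tool goes at most 41.7 mm and 7.16 degrees, less where a joint would pass 70% of its speed; a pose out of reach is approached as far as the arm can. A call with a gripper value outside its range is refused whole. The fingers move at their own pace and stop on an object; the grip force is fixed at half the most. Time passes only in rows, so rows that repeat a pose let the fingers close. It gives the time, the measured TCP pose, the force and the opening at its end, in the units of the state.
- get_obs(): the state, without advancing time (a new reading comes with each control period).
- get_image(name): name is "side" or "top"; returns a dict with "color" (420x560x3 uint8, red, green, blue), "mtx" (3x3 intrinsics, pixels), "camera_from_world" (4x4, takes a point from world to camera coordinates). Camera axes: x right, y up, looking along -z (the intrinsics and any distortion apply to the point x, -y, -z); pixel columns grow to the right and rows downward; lengths in mm; the calibration is good to about 2 mm. A picture is of the moment at which its call begins. There is no depth.
- close_job(): hands the job in, once; it reports no verdict.
Trained networks look in a picture, given as the dict that the camera call returned (one of the last four; its "shot" number tells which), for a name from the list of things; names that differ only in an ending like _2 or _b are one class to them, and where a whole thing is asked for, a point or a joint stands for the part that bears it (a point fixed in the world has none). Each returns a list of dicts, best first, with "p" (0 to 1); they miss things now and then, are a little off and sometimes report something else, mostly with a low value. They report only what shows in the picture. A call takes as long as a camera call. They do not tell look-alikes from the thing itself.
- recognise(picture, label): "bbox" ([centre column, centre row, width, height] in pixels, round what is visible of it).
- mark_of(picture, label): "location" ([row, column] in pixels: a listed point, or the origin of a listed thing).
The state is a dict: "t": time; "qpos": joint angles; "qvel": joint speeds; "joint_torque": joint torques, N m; "ee_pos": TCP position; "orientation": TCP orientation; "ft_force": force on the tool from outside, world axes, zero at the start; "moment": the same for the moment, N m; "width": finger opening in mm.
Only numpy, scipy, OpenCV 4.12 (cv2) and the standard library are available. Lean on these libraries where they do the work, as an engineer would, in place of code of your own. Each camera call takes 0.05 s, during which the arm holds its last target. There are 200 camera calls.

## Working session

There is one attempt and no reset: what is moved stays moved. The work goes in short steps, Python scripts to look and compute and a tool call to move; the robot and the scene stay as the last step left them, time stands still between calls to the robot, and variables do not carry over. Pictures are saved under pics/ and viewed, about 8 in all and at most 12, crops included, and the job is handed in when it is done.

Besides the shell and the picture viewer there is one more tool, called after "Emit:" as name(argument=value, ...) on one line, values as JSON. move_arm: Moves the arm, as the interface text tells. Its arguments: {"type":"object","properties":{"motion":{"type":"array"}},"required":["motion"]}

```bash
mkdir -p pics
python3 - <<'E'
from workcell import *
import cv2,json,numpy as np
o=get_obs();print({k:np.round(v,3).tolist() for k,v in o.items()},tcp_to_grasp)
for c in("side","top"):
    im=get_image(c);cv2.imwrite(f"pics/{c}0.png",im["color"][:,:,::-1])
    print(c,im["mtx"].tolist(),np.round(im["camera_from_world"],4).tolist(),[k for k in im if k!="color"])
    for n in["module","port","lip","seat","ring_top","tube_mid","tube_top","cover_mid","rack","vial_a_mid","bottle_mid","beaker_mid"]:
        try:print(n,[(np.round(d["location"],1).tolist(),round(d["p"],2)) for d in mark_of(im,n)])
        except Exception as e:print(n,e)
    for n in["rack","cover_mid","tube_mid","module"]:print('box',n,[(np.round(d["bbox"],0).tolist(),round(d["p"],2)) for d in recognise(im,n)])
E
```

```text
{'t': 0.0, 'qpos': [-1.252, 0.424, 1.631, 0.0, 1.089, -0.019], 'qvel': [0.0, -0.001, 0.0, -0.0, 0.001, -0.0], 'joint_torque': [-0.001, -54.462, -27.367, 0.064, 0.023, -0.0], 'ee_pos': [206.991, -589.147, 221.906], 'orientation': [-2.563, 1.816, 0.002], 'ft_force': [0.983, -0.066, -0.548], 'moment': [-0.017, -0.091, -0.039], 'width': 88.131} 18.700000000000003
side [[452.1282209493054, 0.0, 282.4480817073455], [0.0, 452.1282209493054, 215.40747400293833], [0.0, 0.0, 1.0]] [[-0.6871, -0.7266, -0.0019, 375.4567], [0.3656, -0.348, 0.8633, -234.4355], [-0.6279, 0.5925, 0.5047, -973.4774], [0.0, 0.0, 0.0, 1.0]] ['mtx', 'camera_from_world', 'shot']
module [([219.9, 275.7], 0.59)]
port [([187.5, 276.9], 0.61), ([174.1, 291.7], 0.32)]
lip [([174.8, 291.3], 0.7)]
seat [([181.0, 273.5], 0.87)]
ring_top [([185.0, 279.0], 0.41)]
tube_mid [([189.2, 277.4], 0.43)]
tube_top [([175.4, 271.3], 0.64)]
cover_mid [([196.7, 366.3], 0.88)]
rack [([354.2, 287.4], 0.85), ([326.0, 111.5], 0.77), ([282.8, 210.8], 0.6)]
vial_a_mid [([241.3, 205.3], 0.61)]
bottle_mid [([218.6, 176.7], 0.73)]
beaker_mid [([170.3,
[... 895 characters left out ...]
20.7], 0.44), ([195.3, 205.9], 0.29)]
ring_top [([163.7, 318.0], 0.7)]
tube_mid [([167.9, 319.3], 0.67)]
tube_top [([156.4, 315.7], 0.58), ([166.1, 320.4], 0.34)]
cover_mid [([209.1, 411.5], 0.74)]
rack [([204.5, 214.1], 0.6), ([205.7, 120.5], 0.57), ([312.4, 196.5], 0.56), ([125.8, 219.6], 0.27)]
vial_a_mid [([180.6, 216.5], 0.39)]
bottle_mid [([130.5, 222.2], 0.83)]
beaker_mid [([125.4, 409.3], 0.66), ([180.4, 217.8], 0.54)]
box rack [([195.0, 318.0, 94.0, 111.0], 0.88), ([116.0, 203.0, 106.0, 107.0], 0.65), ([213.0, 204.0, 61.0, 70.0], 0.61)]
box cover_mid [([414.0, 210.0, 48.0, 62.0], 0.88)]
box tube_mid [([316.0, 161.0, 13.0, 16.0], 0.49)]
box module [([321.0, 169.0, 92.0, 96.0], 0.76)]
```

Run:
```python
import cv2,numpy as np
a=cv2.imread("pics/top0.png");b=cv2.imread("pics/side0.png")
cv2.imwrite("pics/topz.png",cv2.resize(a[95:395,60:460],(800,600),interpolation=cv2.INTER_CUBIC))
cv2.imwrite("pics/sidez.png",cv2.resize(b[130:430,20:420],(800,600),interpolation=cv2.INTER_CUBIC))
```

```text
(no output)
```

View pics/topz.png

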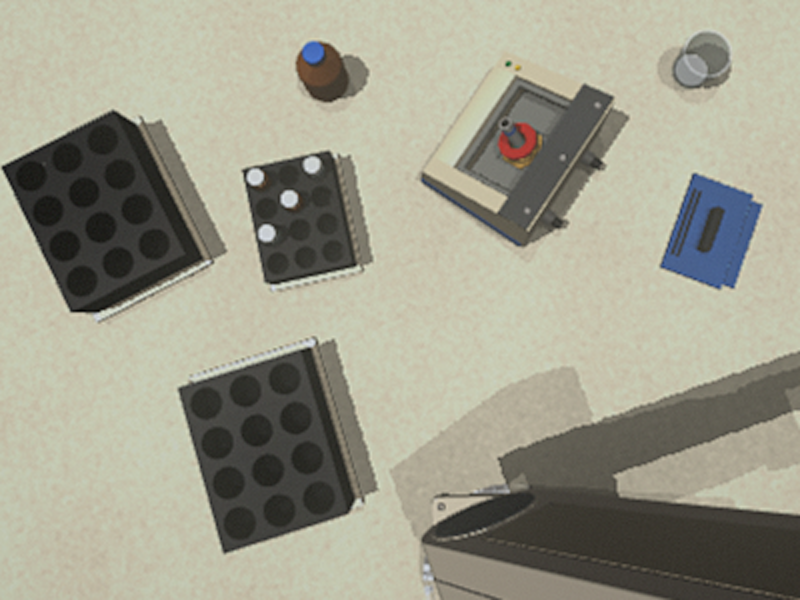

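View pics/sidez.png

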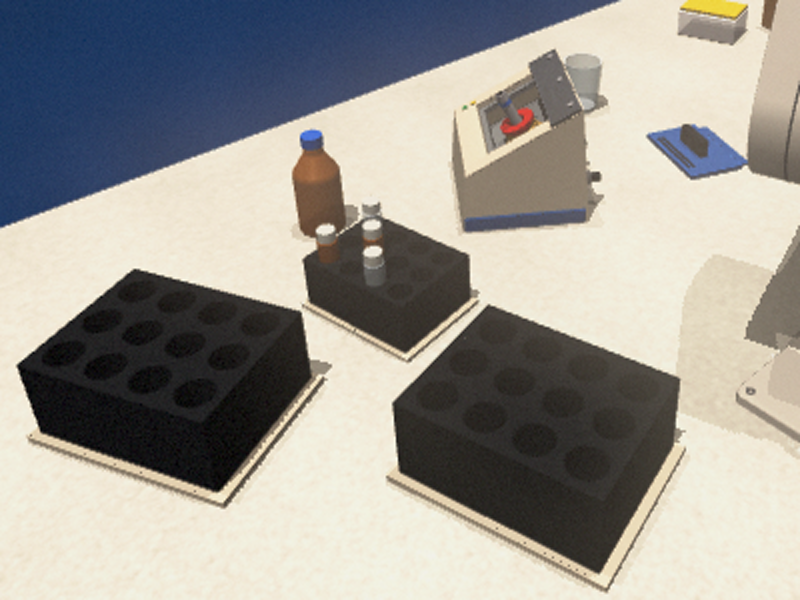

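Top view, full-image pixels: there are three rack look-alikes, a large one at (116,203), a large one at (195,318) and a small one at (213,204) holding four vials. The small one is the rack meant. The module is at (320,165) with its red ring and tube. The cover is at (414,210), the bottle at (222,130) and the beaker at (410,122). The side view agrees. Next I fit poses and overlay wireframes on enlarged crops.

```bash
cat > h.py <<'E'
import numpy as np,cv2
from scipy.spatial.transform import Rotation as R
from scipy.optimize import least_squares
def proj(im,P):
    P=np.atleast_2d(P);T=im["camera_from_world"];c=P@T[:3,:3].T+T[:3,3]
    c=c*[1,-1,-1];u=c@im["mtx"].T;return u[:,:2]/u[:,2:]
def tri(ims,uvs):
    f=lambda p:np.concatenate([(proj(i,p)[0]-u) for i,u in zip(ims,uvs)])
    r=least_squares(f,[600,0,80]);return r.x,r.fun
def Rport(yaw):return R.from_euler('z',yaw)*R.from_euler('y',-28,degrees=True)
def port_pts(p,yaw,L):return Rport(yaw).apply(L)+p
def rackpts(p,L):
    L=np.atleast_2d(L);return R.from_euler('z',p[2]).apply(L)+[p[0],p[1],0]
E
python3 - <<'E'
from h import *
from workcell import *
ims=[get_image("top"),get_image("side")]
for im in ims: im["color"]=np.ascontiguousarray(im["color"])
def ell(im,box):
    h=cv2.cvtColor(im["color"],cv2.COLOR_RGB2HSV);m=((h[...,0]<8)|(h[...,0]>172))&(h[...,1]>150)&(h[...,2]>80)
    k=np.zeros_like(m);x0,x1,y0,y1=box;k[y0:y1,x0:x1]=1;m=(m&k).astype(np.uint8)
    c=cv2.convexHull(np.argwhere(m)[:,::-1].astype(np.int32));return cv2.fitEllipse(c),m.sum()
e=[ell(ims[0],(290,350,140,200)),ell(ims[1],(250,310,160,220))];print(e)
ring,res=tri(ims,[np.array(x[0][0]) for x in e]);print("ring",ring,res)
n={}
for k in["port","lip","tube_top","cover_mid","rack","seat","ring_top"]:
    uv=[]
    for im,bx in zip(ims,[{"rack":(204.5,214)},{"rack":(282.8,210.8)}]):
        d=mark_of(im,k)
        L=[np.array(x["location"])[::-1] for x in d]
        if k=="rack":
            L=sorted(L,key=lambda q:np.hypot(*(q-np.array([212,204] if im is ims[0] else [211,280]))))
        uv.append(L[0])
    n[k]=tri(ims,uv);print(k,np.round(n[k][0],1),np.round(n[k][1],1))
# cover blue blob
for im,box in zip(ims,[(380,450,165,255),(335,400,180,230)]):
    h=cv2.cvtColor(im["color"],cv2.COLOR_RGB2HSV);x0,x1,y0,y1=box
    m=np.zeros(h.shape[:2],np.uint8);m[y0:y1,x0:x1]=((h[...,0]>95)&(h[...,0]<130)&(h[...,1]>110))[y0:y1,x0:x1]
    c=max(cv2.findContours(m,0,1)[0],key=cv2.contourArea);print("cover",cv2.minAreaRect(c),cv2.contourArea(c),cv2.approxPolyDP(c,2,True)[:,0].tolist())
# zoom crops for clicking
import pickle;pickle.dump(ims,open("ims.pkl","wb"))
a=cv2.resize(ims[0]["color"][115:225,268:378],(400,400),interpolation=cv2.INTER_CUBIC)
b=cv2.resize(ims[1]["color"][145:255,235:345],(400,400),interpolation=cv2.INTER_CUBIC)
c=cv2.resize(ims[0]["color"][165:245,170:250],(400,200*2),interpolation=cv2.INTER_CUBIC)
cv2.imwrite("pics/z1.png",np.hstack([a,b])[...,::-1])
E
```

```text
[(((318.3881530761719, 165.25782775878906), (15.948017120361328, 19.330097198486328), 54.070945739746094), np.uint64(158)), (((278.2596130371094, 187.93614196777344), (8.097086906433105, 17.478538513183594), 57.296756744384766), np.uint64(72))]
ring [582.69661002 -18.42731191 108.54096979] [-0.06036404 -0.05834517  0.09116041  0.00743603]
port [589.5 -21.6 104. ] [-0.3 -0.3  0.5  0. ]
lip [555.8 -48.7 147.6] [ 1.4  1.4 -2.2 -0.1]
tube_top [596.5  -5.7 157.6] [ 0.3  0.3 -0.4 -0. ]
cover_mid [ 470.1 -285.    24.7] [ 0.3  0.4 -0.5  0. ]
rack [497.8 277.2  -8.6] [-1.1 -0.9  1.2  0.2]
seat [597.8  -9.7 120.3] [ 0.1  0.1 -0.2 -0. ]
ring_top [579.2 -22.  113.8] [ 0.6  0.6 -0.9 -0.1]
cover ((415.7077331542969, 211.16152954101562), (37.27585220336914, 49.201908111572266), 19.440034866333008) 1705.0 [[407, 182], [391, 228], [418, 238], [426, 238], [439, 197], [435, 196], [434, 192]]
cover ((385.0, 207.0), (8.0, 12.0), 90.0) 42.5 [[381, 211], [383, 208], [391, 208], [387, 207], [386, 203], [380, 203]]
```

View pics/z1.png

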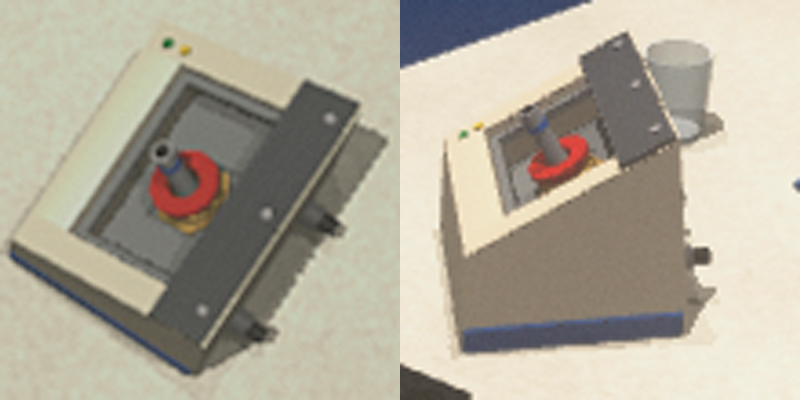

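```bash
cat > fit.py <<'E'
from h import *
import pickle
ims=pickle.load(open("ims.pkl","rb"));T,S=ims
ct=lambda x,y:(np.array([x,y])+.5)/3.636-.5+[268,115]
cs=lambda x,y:(np.array([x,y])+.5)/3.636-.5+[235,145]
F=[(T,(0,0,48),ct(162,152)),(T,(-49,75,16),ct(183,67)),(T,(-49,-75,16),ct(71,234)),(T,(0,0,-2),np.array([318.39,165.26])),(T,(47,0,21),ct(229.5,194.5)),
(S,(0,0,48),cs(127,110)),(S,(-49,75,16),cs(87,134)),(S,(-49,-75,16),cs(103,213)),(S,(0,0,-2),np.array([278.26,187.94])),(S,(47,0,21),cs(202,114))]
f=lambda q:np.concatenate([(proj(i,port_pts(q[:3],q[3],np.array([l],float)))[0]-u) for i,l,u in F])
r=least_squares(f,[585,-20,107,np.radians(-119)],loss='soft_l1');port=r.x
print("port",np.round(port,2),np.degrees(port[3]));print(np.round(f(r.x).reshape(-1,2),1).tolist())
z2=lambda x,y:(np.array([x,y])+.5)/2-.5
CF=[((-45,72,8),(407.3,182)),((-45,-72,8),(390.7,228.5)),((63,64,4),(439.7,196.7)),((63,-64,4),(426.5,238.5)),((45,72,8),(434.3,192)),((45,-72,8),(419.,238.5))]
cp=lambda q,l:R.from_euler('z',q[2]).apply(l)+[q[0],q[1],0]
g=lambda q:np.concatenate([proj(T,cp(q,np.array(l,float)))[0]-np.array(u) for l,u in CF])
r=least_squares(g,[470,-285,np.radians(-110)],loss='soft_l1');cov=r.x;print("cover",np.round(cov,2),np.degrees(cov[2]),np.round(g(cov).reshape(-1,2),1).tolist())
H=[(-57,38),(-57,0),(-57,-38),(-19,-38),(-19,0),(19,-38)]
hp=[(277,262),(304,256),(332,250),(328,222),(299,228),(320,195)]
k=lambda q:np.concatenate([proj(T,rackpts(q,(a,b,70)))[0]-(z2(*u)+[60,95]) for (a,b),u in zip(H,hp)])
r=least_squares(k,[500,200,.2]);rack=r.x;print("rack",np.round(rack,2),np.degrees(rack[2]),np.round(k(rack).reshape(-1,2),1).tolist())
pickle.dump((port,cov,rack),open("fit.pkl","wb"))
def poly(img,im,P,o,s,c):
    uv=((proj(im,np.array(P,float))-o+.5)*s-.5);cv2.polylines(img,[np.round(uv*16).astype(np.int32)],True,c,1,cv2.LINE_AA,4)
def crop(im,o,w):
    s=400/w;img=cv2.resize(im["color"][o[1]:o[1]+w*3//4,o[0]:o[0]+w],(400,300),interpolation=cv2.INTER_CUBIC)
    pp=lambda L:port_pts(port[:3],port[3],np.array(L,float))
    th=np.linspace(0,2*np.pi,40)[:-1];ci=np.c_[np.cos(th),np.sin(th),0*th]
    poly(img,im,pp([(-49,-75,16),(-49,75,16),(47,75,16),(47,-75,16)]),o,s,(0,255,0))
    poly(img,im,pp(ci*26),o,s,(0,255,255));poly(img,im,pp(ci*8+[0,0,48]),o,s,(0,255,0))
    poly(img,im,cp(cov,np.array([(-45,-72,8),(-45,72,8),(45,72,8),(45,-72,8)],float)),o,s,(255,255,0))
    poly(img,im,cp(cov,np.array([(-7,-32,36),(-7,32,36),(7,32,36),(7,-32,36)],float)),o,s,(0,255,0))
    poly(img,im,rackpts(rack,np.array([(-79,-60,70),(-79,60,70),(79,60,70),(79,-60,70)],float)),o,s,(255,255,0))
    for a in(-57,-19,19,57):
        for b in(-38,0,38):poly(img,im,rackpts(rack,ci*14+[a,b,70]),o,s,(0,255,0))
    return img
A=np.vstack([np.hstack([crop(T,(170,160),100),crop(S,(160,230),110)]),np.hstack([crop(T,(370,165),100),crop(S,(230,150),100)])])
cv2.imwrite("pics/ov.png",A[...,::-1])
E
python3 fit.py
```

```text
port [583.33 -18.95 107.78  -2.19] -125.24810096693136
[[0.4, 0.2], [-0.1, -0.7], [-0.6, -0.7], [0.3, 0.1], [-0.4, 0.4], [0.7, 0.2], [-0.3, -0.9], [0.6, 1.3], [0.4, 0.6], [-0.9, -1.5]]
cover [ 468.74 -291.87   -1.94] -111.08782465341085 [[-1.8, -0.9], [-1.1, -0.0], [0.4, -0.0], [-0.2, 0.3], [1.2, -0.3], [0.9, 0.8]]
rack [4.9609e+02 2.7897e+02 2.0000e-01] 11.26727288537073 [[-0.1, -0.0], [0.3, -0.1], [0.2, -0.1], [-0.7, 0.1], [-0.0, 0.2], [0.4, -0.0]]
```

View pics/ov.png

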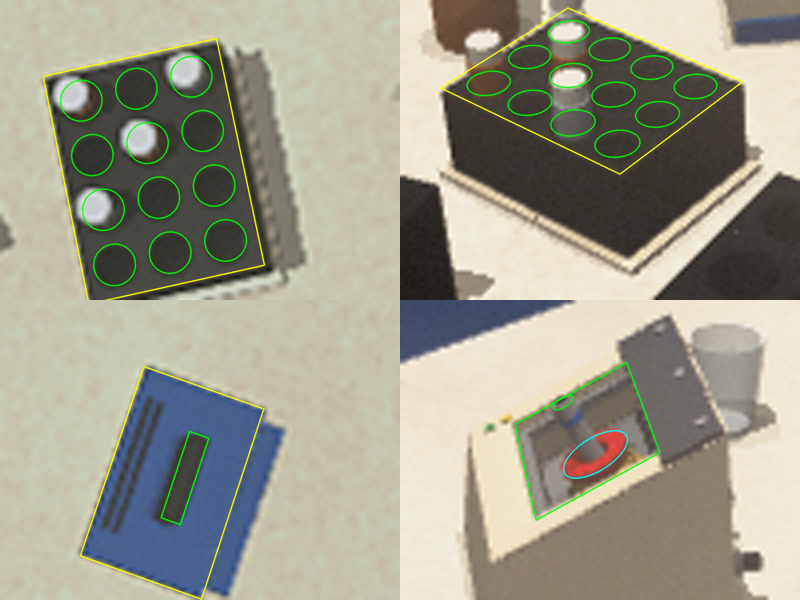

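Overlay check: the rack holes line up with the image, with empty places in the row at (113–225, 240–265) of that crop. The cover rib and the module's bay, ring and tube line up to about 1 px. Now moving.

```bash
cat > go.py <<'E'
from h import *
import pickle
from workcell import get_obs
port,cov,rack=pickle.load(open("fit.pkl","rb"))
RP=Rport(port[3])
def pp(l):return RP.apply(np.array(l,float))+port[:3]
def inport(w):return RP.inv().apply(np.array(w)-port[:3])
def tool(z,x):
    z=np.array(z,float)/np.linalg.norm(z);x=np.array(x,float);x=x-z*(x@z);x/=np.linalg.norm(x)
    return R.from_matrix(np.c_[x,np.cross(z,x),z])
def delta(pos,rot,base=None):
    o=get_obs()
    P,Q=(o["ee_pos"],R.from_rotvec(o["orientation"])) if base is None else base
    best=min((rot,rot*R.from_euler('z',np.pi)),key=lambda r:(r*Q.inv()).magnitude())
    d=np.array(pos)-P;t=(best*Q.inv()).as_rotvec()
    print("shift",np.round(d,1),"turn",np.round(t,3),"rows",round(max(np.linalg.norm(d)/41.7,np.degrees(np.linalg.norm(t))/7.16),1),"F",np.round(o["ft_force"],1),"w",round(o["width"],1),"q",np.round(o["qpos"],2),"t",round(o["t"],2))
E
python3 - <<'E'
from go import *
delta(pp((0,0,110)),tool(RP.apply([0,0,-1]),RP.apply([0,1,0])))
print(RP.as_matrix().round(4),pp((0,0,110)))
E
```

```text
shift [406.  612.9 -17.8] turn [-0.299  0.396  0.605] rows 17.6 F [-0.4 -0.2 -0.2] w 87.7 q [-1.25  0.42  1.63  0.    1.09 -0.02] t 2.5
[[-0.5096  0.8167  0.2709]
 [-0.7211 -0.5771  0.3834]
 [ 0.4695  0.      0.8829]] [613.13604874  23.22702984 204.90556724]
```

Emit:
move_arm(motion=[[20,30,20,-0.015,0.02,0.03,32],[40,60,30,-0.03,0.04,0.06,32],[60,90,40,-0.045,0.06,0.09,32],[80,120,45,-0.06,0.08,0.12,32],[100,150,50,-0.075,0.1,0.15,32]])

```text
t: 2.92
ee_pos: [307.8, -438.5, 273.5]
orientation: [2.589, -1.556, -0.056]
ft_force: [0.2, 0.4, 0.4]
width: 58.0
```

Emit:
move_arm(motion=[[20,30,0,-0.015,0.02,0.03,32],[40,60,0,-0.03,0.04,0.06,32],[60,90,0,-0.045,0.06,0.09,32],[80,120,0,-0.06,0.08,0.12,32],[100,150,0,-0.075,0.1,0.15,32]])

```text
t: 3.33
ee_pos: [407.9, -288.1, 273.1]
orientation: [2.593, -1.301, -0.11]
ft_force: [-0.1, -0.7, -0.9]
width: 31.8
```

Emit:
move_arm(motion=[[20,30,0,-0.015,0.02,0.03,32],[40,60,0,-0.03,0.04,0.06,32],[60,90,0,-0.045,0.06,0.09,32],[80,120,0,-0.06,0.08,0.12,32],[100,150,0,-0.075,0.1,0.15,32]])

```text
t: 3.75
ee_pos: [508.0, -137.9, 272.9]
orientation: [2.575, -1.053, -0.159]
ft_force: [0.8, 0.5, -0.2]
width: 31.7
```

Emit:
move_arm(motion=[[20,30,0,-0.015,0.02,0.03,32],[40,60,0,-0.03,0.04,0.06,32],[60,90,0,-0.045,0.06,0.09,32],[80,120,0,-0.06,0.08,0.12,32],[100,150,0,-0.075,0.1,0.15,32]])

```text
t: 4.17
ee_pos: [607.9, 12.1, 272.7]
orientation: [2.538, -0.811, -0.205]
ft_force: [1.0, 0.2, 0.7]
width: 31.9
```

Run:
```python
from go import *
r=tool(RP.apply([0,0,-1]),RP.apply([0,1,0]))
delta(pp((0,0,80)),r);delta(pp((0,0,30)),r)
```

```text
shift [ -2.9  -0.4 -94.3] turn [ 0.004 -0.003  0.004] rows 2.3 F [1.  0.2 0.7] w 31.9 q [ 0.17  0.53  1.42 -0.34  1.55  0.86] t 4.17
shift [ -16.5  -19.6 -138.4] turn [ 0.004 -0.003  0.004] rows 3.4 F [1.  0.2 0.7] w 31.9 q [ 0.17  0.53  1.42 -0.34  1.55  0.86] t 4.17
```

Emit:
move_arm(motion=[[-3,0,-40,0.004,-0.003,0.004,32],[-3,0,-80,0.004,-0.003,0.004,32],[-6,-5,-104,0.004,-0.003,0.004,32],[-9.5,-10,-116,0.004,-0.003,0.004,32],[-9.5,-10,-116,0.004,-0.003,0.004,32]])

```text
t: 4.58
ee_pos: [595.0, -0.3, 153.2]
orientation: [2.541, -0.808, -0.21]
ft_force: [-0.2, 0.4, -0.4]
width: 31.9
```

Run:
```python
from go import *
from workcell import *
o=get_obs();print(inport(o["ee_pos"]))
A=[]
for c,b in(("top",(280,120)),("side",(235,130))):
    im=get_image(c);img=cv2.resize(im["color"][b[1]:b[1]+90,b[0]:b[0]+80],(400,450),interpolation=cv2.INTER_CUBIC)
    th=np.linspace(0,2*np.pi,40)[:-1];ci=np.c_[np.cos(th),np.sin(th),0*th]
    for L,col in((ci*8+[0,0,48],(0,255,0)),(ci*26,(0,255,255))):
        uv=(proj(im,pp(L))-b+.5)*5-.5;cv2.polylines(img,[np.round(uv).astype(np.int32)],True,col,1)
    Q=R.from_rotvec(o["orientation"]);
    for s in(-1,1):
        for r in (16,29.5):
            uv=(proj(im,Q.apply([[s*r,-10,0],[s*r,10,0],[s*r,10,-40],[s*r,-10,-40]])+o["ee_pos"])-b+.5)*5-.5;cv2.polylines(img,[np.round(uv).astype(np.int32)],True,(255,255,0),1)
    A.append(img)
cv2.imwrite("pics/close.png",np.hstack(A)[...,::-1])
```

```text
[ 1.93618226 -1.19019885 50.45292487]
```

View pics/close.png

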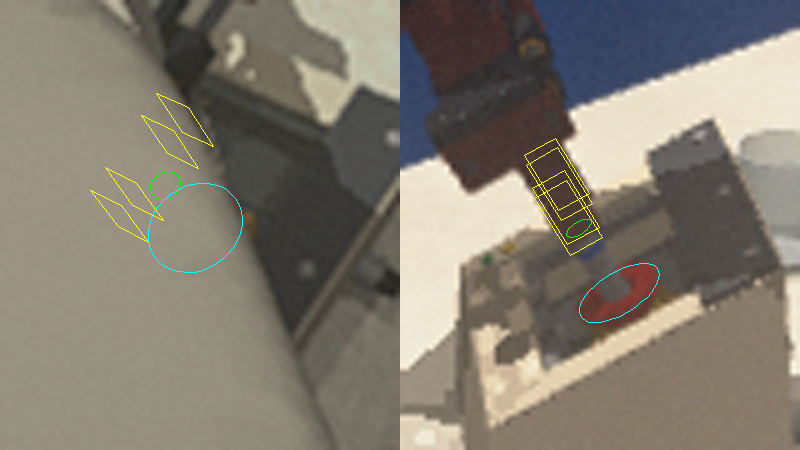

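The side view shows the fingertips at (570,235) over the tube, and the ring at (620,293), within about 1 px of the predicted outline. The arm hides the top view. I carry on along the axis.

Run:
```python
from go import *
r=tool(RP.apply([0,0,-1]),RP.apply([0,1,0]))
delta(pp((0,0,8)),r)
o=get_obs();print(inport(o["ee_pos"]),o["qvel"].round(3))
```

```text
shift [-12.3 -16.2 -41.9] turn [-0.001  0.     0.002] rows 1.1 F [0.1 0.2 0.7] w 31.8 q [ 0.16  0.63  1.53 -0.35  1.35  0.92] t 4.68
[ 1.73980207  0.67425793 54.53777028] [ 0.004 -0.026 -0.027 -0.002  0.002  0.   ]
```

Emit:
move_arm(motion=[[-3,-4,-10,0,0,0,33],[-6,-8,-20,0,0,0,33],[-9,-12,-30,0,0,0,33],[-12.3,-16.2,-42,0,0,0,33],[-12.3,-16.2,-42,0,0,0,33]])

```text
t: 5.1
ee_pos: [583.7, -16.8, 112.5]
orientation: [2.543, -0.81, -0.205]
ft_force: [-0.1, -0.3, 0.3]
width: 32.9
```

Emit:
move_arm(motion=[[0,0,0,0,0,0,33],[-1.1,-1.5,-3.5,0,0,0,33],[-1.1,-1.5,-3.5,0,0,0,33],[-2.2,-3,-7,0,0,0,33],[-2.2,-3,-7,0,0,0,33]])

```text
t: 5.52
ee_pos: [583.9, -18.6, 108.3]
orientation: [2.545, -0.81, -0.199]
ft_force: [0.7, 2.8, 5.9]
width: 33.1
```

Run:
```python
from go import *
o=get_obs();print(inport(o["ee_pos"]),RP.inv().apply(o["ft_force"]).round(1))
```

```text
[-0.22442725  0.24990664  0.74940306] [ 0.5 -1.   6.5]
```

Emit:
move_arm(motion=[[-0.4,-0.6,-1.3,0,0,0,33],[-0.4,-0.6,-1.3,0,0,0,33],[-0.4,-0.6,-1.3,0,0,0,33],[-0.4,-0.6,-1.3,0,0,0,33]])

```text
t: 5.85
ee_pos: [583.7, -18.9, 107.7]
orientation: [2.545, -0.811, -0.199]
ft_force: [0.1, 3.0, 6.9]
width: 32.9
```

Emit:
move_arm(motion=[[-0.4,-0.6,-1.3,0,0,0,33],[-0.4,-0.6,-1.3,0,0,0,33],[-0.4,-0.6,-1.3,0,0,0,33],[-0.4,-0.6,-1.3,0,0,0,33]])

```text
t: 6.18
ee_pos: [583.3, -19.4, 106.5]
orientation: [2.545, -0.811, -0.199]
ft_force: [-0.4, 3.6, 7.7]
width: 33.1
```

Run:
```python
from go import *
o=get_obs();print(inport(o["ee_pos"]),RP.inv().apply(o["ft_force"]).round(1))
```

```text
[-0.25185533  0.29558943 -1.31562803] [ 1.2 -2.3  8.1]
```

Emit:
move_arm(motion=[[-0.3,-0.4,-0.9,0,0,0,33],[-0.3,-0.4,-0.9,0,0,0,33],[-0.3,-0.4,-0.9,0,0,0,33],[-0.3,-0.4,-0.9,0,0,0,33]])

```text
t: 6.52
ee_pos: [583.1, -19.8, 105.7]
orientation: [2.545, -0.811, -0.199]
ft_force: [0.4, 3.4, 9.0]
width: 32.8
```

Run:
```python
from go import *
o=get_obs();print(inport(o["ee_pos"]),RP.inv().apply(o["ft_force"]).round(1))
```

```text
[-0.24654566  0.29654955 -2.23723141] [ 1.6 -1.6  9.4]
```

Emit:
move_arm(motion=[[0,0,0,0,0,0,24],[0,0,0,0,0,0,10],[0,0,0,0,0,0,10],[0,0,0,0,0,0,10],[0,0,0,0,0,0,10]])

```text
t: 6.93
ee_pos: [582.1, -18.8, 105.6]
orientation: [2.546, -0.812, -0.202]
ft_force: [-1.5, 8.7, 10.2]
width: 16.0
```

Run:
```python
from go import *
o=get_obs();print(inport(o["ee_pos"]),RP.inv().apply(o["ft_force"]).round(1),o["width"])
```

```text
[-0.51301199 -1.06179786 -2.18124597] [-0.7 -6.3 12. ] 16.025505881146877
```

Emit:
move_arm(motion=[[0,0,0,0,0,0,22],[-1.3,0.4,-0.7,0,0,0,22],[-1.3,0.4,-0.7,0,0,0,22],[-1.3,0.4,-0.7,0,0,0,22]])

```text
t: 7.27
ee_pos: [581.5, -18.8, 104.8]
orientation: [2.546, -0.811, -0.2]
ft_force: [-0.6, 6.5, 8.6]
width: 21.9
```

Run:
```python
from go import *
o=get_obs();print(inport(o["ee_pos"]),RP.inv().apply(o["ft_force"]).round(1),o["width"])
```

```text
[-0.57229948 -1.5875557  -3.10687056] [-0.4 -4.2  9.9] 21.90416576376194
```

Emit:
move_arm(motion=[[0,0,0,0,0,0,10],[0,0,0,0,0,0,10],[0,0,0,0,0,0,10],[0,0,0,0,0,0,10]])

```text
t: 7.6
ee_pos: [581.6, -18.8, 104.9]
orientation: [2.546, -0.811, -0.2]
ft_force: [-0.1, 5.9, 8.9]
width: 15.3
```

Run:
```python
from go import *
o=get_obs();print(inport(o["ee_pos"]),RP.inv().apply(o["ft_force"]).round(1),o["width"])
```

```text
[-0.5384099  -1.50907218 -3.02011261] [-0.  -3.5 10.1] 15.30250562593142
```

Emit:
move_arm(motion=[[0.5,0.8,1.8,0,0,0,10],[1.1,1.5,3.5,0,0,0,10],[1.6,2.3,5.3,0,0,0,10],[2.2,3.1,7.1,0,0,0,10],[2.7,3.8,8.8,0,0,0,10]])

```text
t: 8.02
ee_pos: [582.2, -15.9, 111.3]
orientation: [2.544, -0.81, -0.205]
ft_force: [-2.2, 3.6, -6.9]
width: 15.7
```

Run:
```python
from go import *
o=get_obs();print(inport(o["ee_pos"]),RP.inv().apply(o["ft_force"]).round(1),o["width"])
```

```text
[ 0.01820578 -2.65235718  3.93967807] [-4.7 -3.8 -5.3] 15.68532014003482
```

Emit:
move_arm(motion=[[1.1,1.5,3.5,0,0,0,10],[2.7,3.8,8.8,0,0,0,10],[4.3,6.1,14.1,0,0,0,10],[6,8.4,19.4,0,0,0,10],[8.1,11.5,26.5,0,0,0,10]])

```text
t: 8.43
ee_pos: [591.5, -4.5, 139.1]
orientation: [2.544, -0.81, -0.203]
ft_force: [-1.5, 2.4, -6.9]
width: 15.7
```

Run:
```python
from go import *
o=get_obs();print(inport(o["ee_pos"]),RP.inv().apply(o["ft_force"]).round(1),o["width"])
```

```text
[ 0.14951845 -1.7051578  35.40149916] [-4.2 -2.6 -5.6] 15.681392039933247
```

Emit:
move_arm(motion=[[3.5,5,11.5,0,0,0,10],[8.1,11.5,26.5,0,0,0,10],[12.7,18,41.5,0,0,0,10],[17.3,24.5,56.5,0,0,0,10],[22,31,71.5,0,0,0,10]])

```text
t: 8.85
ee_pos: [615.1, 26.1, 213.5]
orientation: [2.544, -0.81, -0.196]
ft_force: [0.6, 0.5, -1.6]
width: 15.6
```

```bash
cat > side.py <<'E'
from go import *
from workcell import *
import sys
n,cam,x0,y0,w=sys.argv[1],sys.argv[2],*map(int,sys.argv[3:6])
o=get_obs();print(inport(o["ee_pos"]).round(1),RP.inv().apply(o["ft_force"]).round(1),o["width"])
im=get_image(cam)
cv2.imwrite(f"pics/{n}.png",cv2.resize(im["color"][y0:y0+w,x0:x0+w],(600,600),interpolation=cv2.INTER_CUBIC)[...,::-1])
E
python3 side.py pulled side 215 80 140
```

```text
[  1.   -0.  119.2] [-1.5  0.2 -1.1] 15.560045515635966
```

View pics/pulled.png

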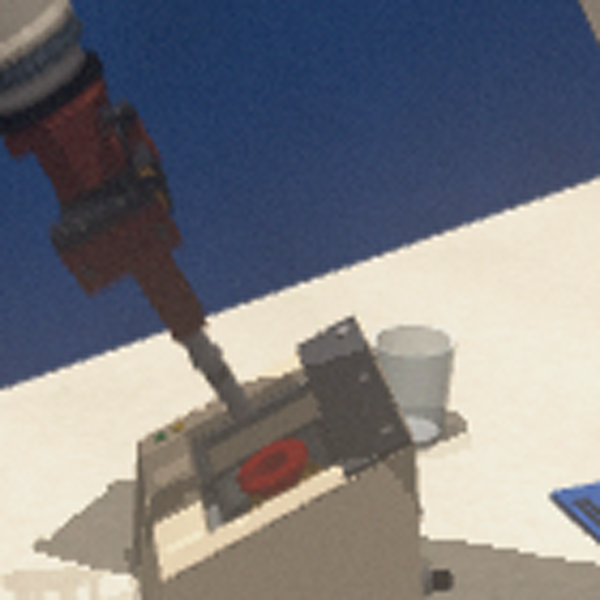

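The tube is out: in the crop its foot is at (240,415) above the bay, it lies in line with the fingers, and the empty red ring is at (272,468). Next it goes over the rack's corner place (-57,-38).

Run:
```python
from go import *
port[:3]=pp((-0.3,-0.7,4));pickle.dump((port,cov,rack),open("fit.pkl","wb"))
h=rackpts(rack,(-57,-38,0))[0];print("hole",h,"bottle?")
o=get_obs();Q=R.from_rotvec(o["orientation"]);
delta([h[0],h[1],210],tool([0,0,-1],Q.apply([1,0,0])))
```

```text
hole [447.60864815 230.56729777   0.        ] bottle?
shift [-169.8  203.2   -6.5] turn [ 0.399 -0.273  0.002] rows 6.4 F [0.5 1.1 1.2] w 15.7 q [ 0.19  0.6   1.44 -0.33  1.47  0.9 ] t 8.9
```

Emit:
move_arm(motion=[[-12,15,3,0.03,-0.02,0,10],[-30,36,5,0.08,-0.055,0,10],[-48,58,5,0.12,-0.082,0,10],[-66,79,5,0.16,-0.109,0,10],[-85,101,5,0.2,-0.137,0,10]])

```text
t: 9.32
ee_pos: [528.9, 127.5, 216.8]
orientation: [2.773, -0.881, -0.109]
ft_force: [0.8, 0.8, 0.1]
width: 15.8
```

Emit:
move_arm(motion=[[-20,24,0,0.05,-0.035,0,10],[-40,48,0,0.1,-0.068,0,10],[-60,72,-3,0.15,-0.102,0,10],[-78,92,-8,0.19,-0.13,0,10],[-85,102,-11.5,0.2,-0.136,0.002,10]])

```text
t: 9.73
ee_pos: [441.5, 229.6, 204.8]
orientation: [-2.995, 0.944, 0.011]
ft_force: [0.7, 0.3, -1.0]
width: 15.5
```

Emit:
move_arm(motion=[[0,0,-15,0,0,0,10],[0,0,-30,0,0,0,10],[0,0,-30,0,0,0,10]])

```text
t: 9.98
ee_pos: [443.1, 228.5, 172.5]
orientation: [2.993, -0.944, -0.015]
ft_force: [0.1, -0.2, -1.6]
width: 15.4
```

Run:
```python
from go import *
from workcell import *
h=rackpts(rack,(-57,-38,0))[0]
o=get_obs();Q=R.from_rotvec(o["orientation"]);
delta([h[0],h[1],160],tool([0,0,-1],Q.apply([1,0,0])))
A=[]
for c in("top","side"):
    im=get_image(c);ctr=proj(im,[h[0],h[1],90])[0];b=np.round(ctr-[35,40]).astype(int)
    img=cv2.resize(im["color"][b[1]:b[1]+80,b[0]:b[0]+70],(400,457),interpolation=cv2.INTER_CUBIC);s=400/70
    th=np.linspace(0,2*np.pi,40)[:-1];ci=np.c_[np.cos(th),np.sin(th),0*th]
    ax=Q.apply([0,0,1])
    for L,col in((ci*14+[h[0],h[1],70],(0,255,0)),(ci*8+o["ee_pos"]+ax*72,(255,255,0))):
        cv2.polylines(img,[np.round((proj(im,L)-b+.5)*s-.5).astype(np.int32)],True,col,1)
    A.append(img)
cv2.imwrite("pics/over.png",np.hstack(A)[...,::-1])
```

```text
shift [  4.5   2.  -12.5] turn [ 0.001 -0.01  -0.   ] rows 0.3 F [ 0.1 -0.2 -1.6] w 15.4 q [0.45 0.31 1.94 0.   0.9  1.06] t 9.98
```

View pics/over.png

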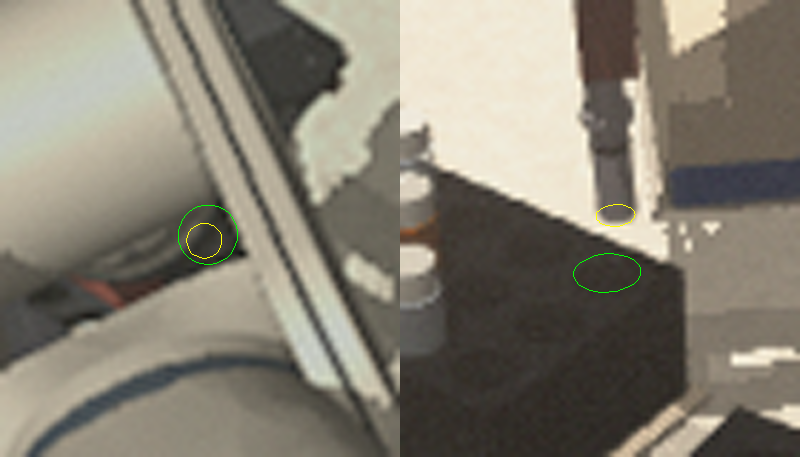

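The side crop shows the tube hanging upright. Its foot is at (617,215), matching the predicted outline, with the hole at (607,272). I correct the sideways error and lower it.

Emit:
move_arm(motion=[[4.5,2,0,0,-0.01,0,10],[4.5,2,-10,0,-0.01,0,10],[4.5,2,-20,0,-0.01,0,10],[4.5,2,-20,0,-0.01,0,10]])

```text
t: 10.42
ee_pos: [447.1, 230.6, 151.9]
orientation: [-2.995, 0.947, 0.002]
ft_force: [-1.0, -1.2, -1.2]
width: 16.0
```

Run:
```python
from go import *
h=rackpts(rack,(-57,-38,0))[0]
o=get_obs();Q=R.from_rotvec(o["orientation"]);
delta([h[0],h[1],89],tool([0,0,-1],Q.apply([1,0,0])))
```

```text
shift [  0.5  -0.  -62.9] turn [-0.001 -0.001 -0.   ] rows 1.5 F [-1.  -1.2 -1.2] w 16.0 q [0.45 0.35 1.95 0.   0.84 1.06] t 10.42
```

Emit:
move_arm(motion=[[0.5,0,-12,0,0,0,10],[0.5,0,-25,0,0,0,10],[0.5,0,-38,0,0,0,10],[0.5,0,-50,0,0,0,10],[0.5,0,-50,0,0,0,10]])

```text
t: 10.83
ee_pos: [447.1, 230.4, 101.6]
orientation: [2.995, -0.947, -0.004]
ft_force: [-0.0, 0.0, -0.8]
width: 15.9
```

Emit:
move_arm(motion=[[0,0,-4,0,0,0,10],[0,0,-8,0,0,0,10],[0,0,-11,0,0,0,10],[0,0,-11,0,0,0,10]])

```text
t: 11.17
ee_pos: [449.5, 231.9, 95.0]
orientation: [-2.991, 0.946, -0.003]
ft_force: [-6.1, -0.8, 20.5]
width: 15.7
```

Emit:
move_arm(motion=[[0,0,8,0,0,0,10],[-1.5,0,8,0,0,0,10],[-1.5,0,8,0,0,0,10]])

```text
t: 11.42
ee_pos: [447.3, 231.4, 101.4]
orientation: [-2.992, 0.946, -0.003]
ft_force: [-0.5, -1.0, -1.3]
width: 15.6
```

Run:
```python
from go import *
from workcell import *
h=rackpts(rack,(-57,-38,0))[0]
o=get_obs();Q=R.from_rotvec(o["orientation"]);
delta([h[0],h[1],89],tool([0,0,-1],Q.apply([1,0,0])))
im=get_image("side");ctr=proj(im,[h[0],h[1],90])[0];b=np.round(ctr-[22,25]).astype(int)
img=cv2.resize(im["color"][b[1]:b[1]+50,b[0]:b[0]+45],(540,600),interpolation=cv2.INTER_CUBIC);s=12
th=np.linspace(0,2*np.pi,40)[:-1];ci=np.c_[np.cos(th),np.sin(th),0*th]
ax=Q.apply([0,0,1])
for L,col in((ci*14+[h[0],h[1],70],(0,255,0)),(ci*11+o["ee_pos"]+ax*24,(255,255,0))):
    cv2.polylines(img,[np.round((proj(im,L)-b+.5)*s-.5).astype(np.int32)],True,col,1)
cv2.imwrite("pics/bead.png",img[...,::-1])
```

```text
shift [  0.3  -0.9 -12.4] turn [-0.003  0.003 -0.   ] rows 0.3 F [-0.5 -1.  -1.3] w 15.6 q [0.45 0.43 1.98 0.   0.73 1.06] t 11.42
```

View pics/bead.png

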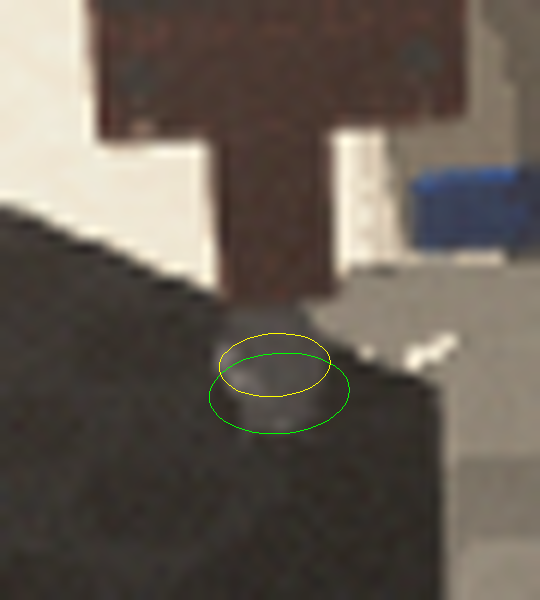

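In the crop the bead is at about (264,362), roughly 3 mm left of the hole's axis at (280,392). So the bead was riding on the rim. I shift about (-2,-2) mm and try again.

Emit:
move_arm(motion=[[-2,-2.3,0,-0.003,0.003,0,10],[-2,-2.3,-3,-0.003,0.003,0,10],[-2,-2.3,-6,-0.003,0.003,0,10],[-2,-2.3,-9,-0.003,0.003,0,10],[-2,-2.3,-9,-0.003,0.003,0,10]])

```text
t: 11.88
ee_pos: [444.8, 228.9, 90.9]
orientation: [2.994, -0.947, -0.003]
ft_force: [-0.6, 1.0, -2.2]
width: 15.6
```

Emit:
move_arm(motion=[[0,0,-2,0,0,0,10],[0,0,-4,0,0,0,10],[0,0,-4,0,0,0,10]])

```text
t: 12.13
ee_pos: [445.0, 229.0, 87.4]
orientation: [2.994, -0.947, -0.002]
ft_force: [0.2, 1.9, -2.3]
width: 15.4
```

Emit:
move_arm(motion=[[0,0,0,0,0,0,19],[0,0,0,0,0,0,24],[0,0,0,0,0,0,28],[0,0,0,0,0,0,28]])

```text
t: 12.47
ee_pos: [445.1, 228.9, 87.9]
orientation: [2.994, -0.947, -0.002]
ft_force: [-0.1, 0.1, -0.3]
width: 27.7
```

Emit:
move_arm(motion=[[0,0,15,0,0,0,28],[0,0,40,0,0,0,28],[0,0,70,0,0,0,28],[0,0,105,0,0,0,28],[0,0,140,0,0,0,40]])

```text
t: 12.88
ee_pos: [444.5, 228.6, 229.0]
orientation: [2.993, -0.947, -0.003]
ft_force: [1.1, -0.1, 0.3]
width: 32.1
```

Run:
```python
from go import *
from workcell import *
im=get_image("side")
h=rackpts(rack,(-57,-38,0))[0]
print("expect tube top",proj(im,[h[0],h[1],141.5]),"mid",proj(im,[h[0],h[1],78]))
for k in("tube_top","tube_mid"):print(k,[(np.round(d["location"],1)[::-1].tolist(),round(d["p"],2)) for d in mark_of(im,k)])
b=np.round(proj(im,[h[0],h[1],110])[0]-[30,40]).astype(int)
cv2.imwrite("pics/stand.png",cv2.resize(im["color"][b[1]:b[1]+70,b[0]:b[0]+70],(350,350),interpolation=cv2.INTER_CUBIC)[...,::-1]);print(b)
# cover approach
c=np.array([cov[0],cov[1],0]);rt=tool([0,0,-1],[np.cos(cov[2]),np.sin(cov[2]),0])
delta(c+[0,0,60],rt);print(get_obs()["ee_pos"])
```

```text
expect tube top [[239.29167085 227.88901796]] mid [[240.62530896 250.49788634]]
tube_top [([240.7, 226.3], 0.54), ([210.5, 279.3], 0.36)]
tube_mid [([273.5, 222.2], 0.62), ([241.7, 248.3], 0.56), ([273.8, 184.0], 0.5)]
[210 199]
shift [  22.  -521.6 -170.6] turn [ 1.000e-03  5.000e-03 -1.326e+00] rows 13.2 F [ 0.2 -0.5 -0.4] w 39.5 q [ 0.45  0.23  1.89 -0.    1.01  1.06] t 13.03
[446.70897863 229.70352562 230.63933154]
```

View pics/stand.png

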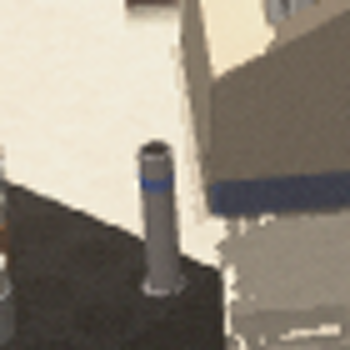

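The tube stands upright in the corner place: its top is at (154,147) in the crop, which is (240.8,228.4) in the full image against the expected (239.3,227.9). Now the cover, going round the module's back corner.

Emit:
move_arm(motion=[[-9,-26,2,0,0,0.09,60],[-19,-52,4,0,0,0.18,60],[-28,-78,6,0,0,0.27,60],[-38,-104,8,0,0,0.36,60],[-47,-130,10,0,0,0.45,60]])

```text
t: 13.45
ee_pos: [396.3, 97.7, 236.4]
orientation: [3.129, -0.247, -0.005]
ft_force: [-0.0, 0.7, 0.3]
width: 60.2
```

Emit:
move_arm(motion=[[0,-30,0,0,0,0.09,60],[0,-60,0,0,0,0.18,60],[0,-90,0,0,0,0.27,60],[0,-120,0,0,0,0.36,60],[0,-150,0,0,0,0.45,60]])

```text
t: 13.87
ee_pos: [396.8, -52.3, 236.6]
orientation: [3.107, 0.457, -0.004]
ft_force: [0.9, -0.6, -0.0]
width: 59.8
```

Emit:
move_arm(motion=[[4,-26,-2,0,0,0.09,60],[8,-52,-4,0,0,0.18,60],[12,-78,-6,0,0,0.27,60],[16,-104,-8,0,0,0.36,60],[20,-130,-10,0,0,0.45,60]])

```text
t: 14.28
ee_pos: [417.0, -182.1, 226.2]
orientation: [-2.928, -1.138, 0.003]
ft_force: [0.6, 0.6, 0.8]
width: 59.8
```

Emit:
move_arm(motion=[[10,-22,-26,0,0,0.09,60],[20,-44,-52,0,0,0.18,60],[30,-66,-78,0,0,0.27,60],[40,-88,-104,0,0,0.36,60],[49,-112,-125,0,0,0.46,60]])

```text
t: 14.7
ee_pos: [465.7, -293.0, 99.2]
orientation: [-2.589, -1.775, 0.002]
ft_force: [-0.1, -0.1, -0.2]
width: 60.1
```

Run:
```python
from go import *
from workcell import *
c=np.array([cov[0],cov[1],0]);rt=tool([0,0,-1],[np.cos(cov[2]),np.sin(cov[2]),0])
delta(c+[0,0,12],rt)
for n in("side","top"):
    im=get_image(n);print(n,"expect",proj(im,c+[0,0,18]),[(np.round(d["location"],1)[::-1].tolist(),round(d["p"],2)) for d in mark_of(im,"cover_mid")])
```

```text
shift [  3.    1.1 -87.2] turn [-0.001 -0.002  0.001] rows 2.1 F [-0.1 -0.1 -0.2] w 60.1 q [-0.58  0.49  1.87 -0.    0.78 -1.78] t 14.7
side expect [[366.26590188 198.34361354]] [([365.4, 197.3], 0.97), ([207.5, 269.9], 0.33), ([308.5, 172.6], 0.32)]
top expect [[413.7196606  209.65040954]] [([410.1, 209.5], 0.62), ([317.1, 162.1], 0.45)]
```

Emit:
move_arm(motion=[[3,1,-25,0,0,0,46],[3,1,-50,0,0,0,46],[3,1,-70,0,0,0,46],[3,1,-82,0,0,0,46],[3,1,-86,0,0,0,46]])

```text
t: 15.32
ee_pos: [469.0, -290.7, 15.8]
orientation: [-2.595, -1.77, 0.001]
ft_force: [0.2, 0.7, -0.2]
width: 46.1
```

Emit:
move_arm(motion=[[0,0,0,0,0,0,25],[0,0,0,0,0,0,8],[0,0,0,0,0,0,8],[0,0,0,0,0,0,8],[0,0,0,0,0,0,8]])

```text
t: 15.73
ee_pos: [470.6, -292.4, 17.7]
orientation: [2.593, 1.769, 0.002]
ft_force: [0.2, -0.1, 0.6]
width: 16.2
```

Run:
```python
from go import *
c=np.array([cov[0],cov[1],0]);rt=tool([0,0,-1],[np.cos(cov[2]),np.sin(cov[2]),0])
delta(c+[0,0,12],rt)
```

```text
shift [-1.8  0.5 -5.7] turn [0.002 0.003 0.005] rows 0.1 F [ 0.2 -0.1  0.6] w 16.2 q [-0.58  0.63  1.89 -0.    0.62 -1.77] t 15.73
```

Emit:
move_arm(motion=[[0,0,0,0,0,0,8],[0,0,0,0,0,0,8],[0,0,0,0,0,0,8]])

```text
t: 15.98
ee_pos: [470.5, -292.3, 17.6]
orientation: [2.593, 1.768, 0.002]
ft_force: [-1.0, 1.5, 7.0]
width: 14.0
```

Emit:
move_arm(motion=[[0,0,0,0,0,0,28],[0,0,-5,0,0,0,28],[0,0,-5,0,0,0,28],[0,0,-5,0,0,0,18],[0,0,-5,0,0,0,8]])

```text
t: 16.4
ee_pos: [469.8, -291.9, 11.5]
orientation: [2.594, 1.77, 0.0]
ft_force: [-0.7, -0.6, -0.5]
width: 17.7
```

Emit:
move_arm(motion=[[0,0,0,0,0,0,8],[0,0,0,0,0,0,8],[0,0,0,0,0,0,8]])

```text
t: 16.65
ee_pos: [469.8, -291.9, 11.6]
orientation: [2.594, 1.77, 0.0]
ft_force: [-0.5, 0.2, -3.4]
width: 13.5
```

Run:
```python
from go import *
c=np.array([cov[0],cov[1],0]);rt=tool([0,0,-1],[np.cos(cov[2]),np.sin(cov[2]),0])
delta(c+[0,0,12],rt)
# plan for cover: tilt a deg raised at -x end; cover tip(underside, x=63) at port (X,0,Z)
o=get_obs();hz=18-o["ee_pos"][2]   # cover_mid height above TCP
print("mid above tcp",hz)
def plan(a,X,Z):
    rc=RP*R.from_euler('y',a,degrees=True)  # about +y lowers +x end
    tip=pp((X,0,Z)); mid=tip-rc.apply([63,0,-18]); tcp=mid-rc.apply([0,0,hz])
    return tcp,tool(rc.apply([0,0,-1]),rc.apply([1,0,0]))
for a,X,Z in((10,38,60),(10,38,12),(10,61,10)):
    t,r=plan(a,X,Z);print(a,X,Z,t.round(1));delta(t,r)
```

```text
shift [-1.1  0.1  0.4] turn [0.001 0.001 0.005] rows 0.0 F [-0.5  0.2 -3.4] w 13.5 q [-0.58  0.64  1.89 -0.    0.61 -1.77] t 16.65
mid above tcp 6.438342850291109
10 38 60 [617.5  30.7 173.5]
shift [147.7 322.6 162. ] turn [-0.276  0.15  -0.24 ] rows 9.4 F [-0.5  0.2 -3.4] w 13.5 q [-0.58  0.64  1.89 -0.    0.61 -1.77] t 16.65
10 38 12 [604.5  12.3 131.1]
shift [134.7 304.2 119.6] turn [-0.276  0.15  -0.24 ] rows 8.5 F [-0.5  0.2 -3.4] w 13.5 q [-0.58  0.64  1.89 -0.    0.61 -1.77] t 16.65
10 61 10 [592.3  -5.1 140.2]
shift [122.4 286.8 128.6] turn [-0.276  0.15  -0.24 ] rows 8.1 F [-0.5  0.2 -3.4] w 13.5 q [-0.58  0.64  1.89 -0.    0.61 -1.77] t 16.65
```

Emit:
move_arm(motion=[[0,0,12,0,0,0,8],[0,0,45,0,0,0,8],[0,0,85,0,0,0,8],[0,0,125,0,0,0,8],[0,0,165,0,0,0,8]])

```text
t: 17.07
ee_pos: [469.4, -291.6, 179.0]
orientation: [2.594, 1.77, -0.0]
ft_force: [0.4, -0.6, -3.2]
width: 14.0
```

Emit:
move_arm(motion=[[2,5,35,-0.02,0.01,-0.02,8],[10,25,65,-0.05,0.03,-0.05,8],[25,55,85,-0.08,0.045,-0.07,8],[41,87,95,-0.11,0.06,-0.1,8],[57,121,95,-0.138,0.075,-0.12,8]])

```text
t: 17.48
ee_pos: [528.5, -170.6, 276.2]
orientation: [2.626, 1.562, -0.209]
ft_force: [1.1, -0.1, -2.1]
width: 14.1
```

Emit:
move_arm(motion=[[17,36,0,-0.028,0.015,-0.024,8],[34,72,0,-0.055,0.03,-0.048,8],[51,108,0,-0.083,0.045,-0.072,8],[68,144,-5,-0.11,0.06,-0.096,8],[85,177,-15,-0.138,0.075,-0.12,8]])

```text
t: 17.9
ee_pos: [612.9, 8.4, 258.8]
orientation: [2.635, 1.363, -0.414]
ft_force: [1.3, -0.7, -2.2]
width: 13.7
```

```bash
cat > plan.py <<'E'
from go import *
hz=6.4
def plan(a,X,Z,Y=0):
    rc=RP*R.from_euler('y',a,degrees=True)
    tip=pp((X,Y,Z)); mid=tip-rc.apply([63,0,-18]); tcp=mid-rc.apply([0,0,hz])
    return tcp,tool(rc.apply([0,0,-1]),rc.apply([1,0,0]))
def covnow():
    o=get_obs();Q=R.from_rotvec(o["orientation"])
    x=Q.apply([1,0,0]);px=RP.apply([1,0,0]);s=np.sign(x@px)
    M=np.c_[s*x,-s*Q.apply([0,1,0]),-Q.apply([0,0,1])];rc=R.from_matrix(M)
    mid=o["ee_pos"]+rc.apply([0,0,hz]);tip=mid+rc.apply([63,0,-18])
    print("mid in port",inport(mid).round(1),"tip",inport(tip).round(1),"euler yxz",(RP.inv()*rc).as_euler('yxz',degrees=True).round(1),"F port",RP.inv().apply(o["ft_force"]).round(1),"w",round(o["width"],1),"t",o["t"])
    return mid,rc
E
python3 - <<'E'
from plan import *
covnow()
for a,X,Z in((10,38,50),(10,38,12)):
    delta(*plan(a,X,Z))
E
```

```text
mid in port [ 37.5   9.  154.1] tip [ 96.4   9.  125.4] euler yxz [10.   0.1 -0.1] F port [-1.2  1.4 -1.9] w 13.7 t 17.9
shift [  1.9  18.4 -94. ] turn [0.001 0.003 0.001] rows 2.3 F [ 1.3 -0.7 -2.2] w 13.7 q [ 0.11  0.47  1.5  -0.24  1.39 -0.77] t 17.9
shift [  -8.4    3.8 -127.6] turn [0.001 0.003 0.001] rows 3.1 F [ 1.3 -0.7 -2.2] w 13.7 q [ 0.11  0.47  1.5  -0.24  1.39 -0.77] t 17.9
```

Emit:
move_arm(motion=[[1,18,-10,0,0,0,8],[2,18.5,-40,0,0,0,8],[2,18.5,-70,0,0,0,8],[2,18.5,-94,0,0.003,0,8],[2,18.5,-94,0,0.003,0,8]])

```text
t: 18.32
ee_pos: [610.6, 24.5, 158.4]
orientation: [2.637, 1.368, -0.433]
ft_force: [-1.7, 0.7, -2.1]
width: 14.0
```

```bash
cat > look.py <<'E'
from plan import *
from workcell import get_image,mark_of
import sys
mid,rc=covnow()
im=get_image("side");b=np.array([238,128]);s=8
img=cv2.resize(im["color"][b[1]:b[1]+75,b[0]:b[0]+90],(720,600),interpolation=cv2.INTER_CUBIC)
def pl(P,c):cv2.polylines(img,[np.round((proj(im,P)-b+.5)*s-.5).astype(np.int32)],True,c,1,cv2.LINE_AA)
f=lambda L:rc.apply(np.array(L,float))+mid
pl(f([(-45,-72,-10),(-45,72,-10),(45,72,-10),(45,-72,-10)]),(255,255,0))
pl(f([(45,-64,-14),(45,64,-14),(63,64,-14),(63,-64,-14)]),(255,0,255))
pl(pp([(-49,-75,16),(-49,75,16),(47,75,16),(47,-75,16)]),(0,255,0))
cv2.imwrite(f"pics/{sys.argv[1]}.png",img[...,::-1])
print([(np.round(d["location"],1)[::-1].tolist(),round(d["p"],2)) for d in mark_of(im,"cover_mid")],proj(im,mid))
E
python3 look.py c1
python3 - <<'E'
from plan import *
for a,X,Z in((10,40,20),(10,40,12)):
    delta(*plan(a,X,Z))
E
```

```text
mid in port [-20.1  -2.1  71.1] tip [39.  -2.  42.8] euler yxz [ 9.6 -0.4  0.3] F port [-0.7 -1.8 -2.1] w 14.0 t 18.3167
[([262.3, 170.8], 0.96)] [[259.38116172 171.54571771]]
shift [ -7.9 -10.5 -23.8] turn [ 0.    -0.004 -0.   ] rows 0.7 F [ 0.  -0.4 -1.2] w 13.9 q [ 0.13  0.58  1.55 -0.24  1.24 -0.72] t 18.42
shift [-10.1 -13.5 -30.9] turn [ 0.    -0.004 -0.   ] rows 0.8 F [ 0.  -0.4 -1.2] w 13.9 q [ 0.13  0.58  1.55 -0.24  1.24 -0.72] t 18.42
```

View pics/c1.png

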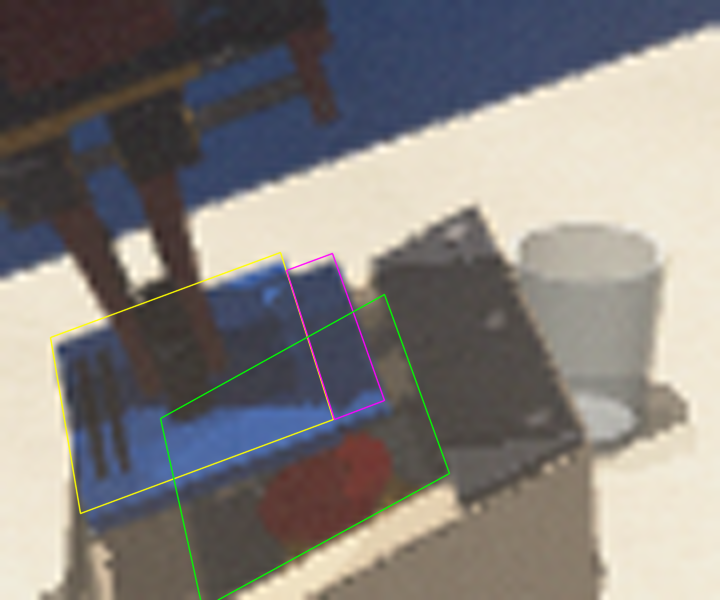

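The crop shows the cover held square, its tongue (magenta) in front of the lip. The cover appears about 1 px right of and below its robot-frame outline, so the camera-fitted port is probably about 2 mm too far along +x. I correct that and lower the cover in front of the lip.

```bash
python3 - <<'E'
from go import *
port[:3]=pp((-2,0,0));pickle.dump((port,cov,rack),open("fit.pkl","wb"))
E
python3 - <<'E'
from plan import *
covnow()
for a,X,Z in((8,38,25),(8,38,8)):
    delta(*plan(a,X,Z))
E
```

```text
mid in port [-17.3   0.4  75.9] tip [41.7  0.4 47.4] euler yxz [ 9.8 -0.2  0.1] F port [-0.3  0.3 -1.2] w 13.9 t 18.4167
shift [ -4.7  -5.9 -23.5] turn [-0.028  0.016 -0.   ] rows 0.6 F [ 0.  -0.4 -1.2] w 13.9 q [ 0.13  0.58  1.55 -0.24  1.24 -0.72] t 18.42
shift [ -9.3 -12.5 -38.5] turn [-0.028  0.016 -0.   ] rows 1.0 F [ 0.  -0.4 -1.2] w 13.9 q [ 0.13  0.58  1.55 -0.24  1.24 -0.72] t 18.42
```

Emit:
move_arm(motion=[[-2,-3,-12,-0.014,0.008,0,8],[-4.7,-6,-23.5,-0.028,0.016,0,8],[-7,-9,-31,-0.028,0.016,0,8],[-9.3,-12.5,-38.5,-0.028,0.016,0,8],[-9.3,-12.5,-38.5,-0.028,0.016,0,8]])

```text
t: 18.83
ee_pos: [603.1, 11.1, 122.6]
orientation: [2.616, 1.355, -0.463]
ft_force: [0.8, -0.0, -2.7]
width: 13.7
```

Emit:
move_arm(motion=[[0,0,0,0,0,0,8],[0,0,0,0,0,0,8]])

```text
t: 19.0
ee_pos: [605.0, 11.8, 124.6]
orientation: [2.616, 1.354, -0.458]
ft_force: [-0.3, -0.5, -2.8]
width: 13.7
```

Run:
```python
from plan import *
covnow()
for a,X,Z in((8,45,8),(8,61,8)):
    delta(*plan(a,X,Z))
```

```text
mid in port [-22.2   0.7  34.9] tip [37.7  0.7  8.2] euler yxz [ 8.1  0.1 -0. ] F port [-0.8  0.  -2.7] w 13.7 t 19.0
shift [-4.3 -5.   3.2] turn [-0.     0.002  0.   ] rows 0.2 F [-0.3 -0.5 -2.8] w 13.7 q [ 0.13  0.63  1.59 -0.28  1.18 -0.69] t 19.0
shift [-12.5 -16.5  10.7] turn [-0.     0.002  0.   ] rows 0.6 F [-0.3 -0.5 -2.8] w 13.7 q [ 0.13  0.63  1.59 -0.28  1.18 -0.69] t 19.0
```

Emit:
move_arm(motion=[[-2,-2.5,1.6,0,0.002,0,8],[-4,-5,3.2,0,0.002,0,8],[-6,-7.7,5,0,0.002,0,8],[-8,-10,6.6,0,0.002,0,8],[-8,-10,6.6,0,0.002,0,8]])

```text
t: 19.42
ee_pos: [596.5, 1.4, 131.5]
orientation: [2.616, 1.355, -0.461]
ft_force: [0.1, -0.1, -3.0]
width: 13.9
```

Run:
```python
from plan import *
covnow()
delta(*plan(8,61,8))
```

```text
mid in port [-7.1 -0.3 34.7] tip [52.8 -0.3  8.1] euler yxz [ 8. -0. -0.] F port [-1.4  0.1 -2.7] w 13.9 t 19.4167
shift [-3.9 -6.1  3.8] turn [-0. -0.  0.] rows 0.2 F [ 0.1 -0.1 -3. ] w 13.9 q [ 0.11  0.61  1.61 -0.28  1.18 -0.7 ] t 19.42
```

Emit:
move_arm(motion=[[-1.3,-2,1.3,0,0,0,8],[-2.6,-4,2.5,0,0,0,8],[-3.9,-6.1,3.8,0,0,0,8],[-3.9,-6.1,3.8,0,0,0,8]])

```text
t: 19.75
ee_pos: [592.7, -4.5, 134.9]
orientation: [2.616, 1.355, -0.462]
ft_force: [-0.4, 0.5, -2.8]
width: 13.6
```

Run:
```python
from plan import *
covnow()
for a,X,Z in((8,62,9),(8,62,5.5),(8,62,11)):delta(*plan(a,X,Z))
```

```text
mid in port [ 0.8  0.  34.4] tip [60.7  0.   7.8] euler yxz [ 8. -0.  0.] F port [-1.5 -0.6 -2.4] w 13.6 t 19.75
shift [-0.3 -0.5  1.7] turn [-0. -0. -0.] rows 0.0 F [-0.4  0.5 -2.8] w 13.6 q [ 0.11  0.6   1.61 -0.28  1.18 -0.71] t 19.75
shift [-1.3 -1.8 -1.4] turn [-0. -0. -0.] rows 0.1 F [-0.4  0.5 -2.8] w 13.6 q [ 0.11  0.6   1.61 -0.28  1.18 -0.71] t 19.75
shift [0.2 0.3 3.5] turn [-0. -0. -0.] rows 0.1 F [-0.4  0.5 -2.8] w 13.6 q [ 0.11  0.6   1.61 -0.28  1.18 -0.71] t 19.75
```

Emit:
move_arm(motion=[[0.5,0.7,1.7,0,0,0,8],[1.1,1.5,3.5,0,0,0,8],[1.1,1.5,3.5,0,0,0,8]])

```text
t: 20.0
ee_pos: [593.4, -3.0, 137.4]
orientation: [2.616, 1.355, -0.464]
ft_force: [-0.2, -3.7, -8.8]
width: 13.8
```

Run:
```python
from plan import *
covnow()
```

```text
mid in port [ 0.5 -0.3 37.3] tip [60.4 -0.2 10.7] euler yxz [ 7.9 -0.1  0.1] F port [-1.3  2.  -9.2] w 13.8 t 20.0
```

The upward probe met the lip (-9 N), so the tongue is under it. Now I lower the cover flat.

Run:
```python
from plan import *
for a,X,Z in((8,61.5,8),(4,61.5,7.8),(1,61.5,8)):delta(*plan(a,X,Z))
```

```text
shift [-1.1 -2.  -1.8] turn [ 0.    -0.002 -0.   ] rows 0.1 F [-0.2 -3.7 -8.8] w 13.8 q [ 0.11  0.6   1.61 -0.28  1.19 -0.71] t 20.0
shift [-1.7 -2.8 -6.4] turn [-0.057  0.039 -0.   ] rows 0.6 F [-0.2 -3.7 -8.8] w 13.8 q [ 0.11  0.6   1.61 -0.28  1.19 -0.71] t 20.0
shift [-2.1 -3.4 -9.4] turn [-0.1    0.069 -0.   ] rows 1.0 F [-0.2 -3.7 -8.8] w 13.8 q [ 0.11  0.6   1.61 -0.28  1.19 -0.71] t 20.0
```

Emit:
move_arm(motion=[[-1.1,-2,-2.2,0,-0.002,0,8],[-1.5,-2.5,-4.5,-0.028,0.018,0,8],[-1.7,-2.9,-6.8,-0.057,0.039,0,8],[-2,-3.2,-8.3,-0.08,0.055,0,8],[-2,-3.2,-8.3,-0.08,0.055,0,8]])

```text
t: 20.42
ee_pos: [592.1, -5.2, 129.2]
orientation: [2.556, 1.325, -0.581]
ft_force: [0.2, 0.7, -2.8]
width: 13.7
```

Run:
```python
from plan import *
covnow()
for a,X,Z in((0,61.5,7.5),):delta(*plan(a,X,Z))
```

```text
mid in port [-1.8 -0.1 29. ] tip [60.4  0.   8.4] euler yxz [2.4 0.  0.1] F port [-1.9 -0.3 -2.1] w 13.7 t 20.4167
shift [-1.2 -1.8 -2.8] turn [-0.034  0.024 -0.001] rows 0.3 F [ 0.2  0.7 -2.8] w 13.7 q [ 0.14  0.64  1.58 -0.34  1.26 -0.66] t 20.42
```

Nearly flat with no contact. I finish lowering onto the ledge.

Emit:
move_arm(motion=[[-0.5,-0.8,-1.4,-0.017,0.012,0,8],[-1,-1.6,-2.6,-0.034,0.024,0,8],[-1.2,-1.9,-3.4,-0.034,0.024,0,8],[-1.2,-1.9,-3.4,-0.034,0.024,0,8]])

```text
t: 20.75
ee_pos: [590.9, -7.5, 126.5]
orientation: [2.531, 1.311, -0.629]
ft_force: [-0.2, 1.0, -0.8]
width: 13.9
```

Run:
```python
from plan import *
covnow()
```

```text
mid in port [-1.   0.3 25.4] tip [61.9  0.3  7.3] euler yxz [0.1 0.  0. ] F port [-1.  -0.7 -0.4] w 13.9 t 20.75
```

Emit:
move_arm(motion=[[-0.3,-0.4,-1,0,0,0,8],[-0.3,-0.4,-1,0,0,0,8],[-0.3,-0.4,-1,0,0,0,8]])

```text
t: 21.0
ee_pos: [591.0, -7.6, 126.4]
orientation: [2.531, 1.31, -0.627]
ft_force: [0.6, 4.7, 3.5]
width: 13.5
```

Run:
```python
from plan import *
covnow()
```

```text
mid in port [-1.1  0.4 25.2] tip [61.9  0.4  7.1] euler yxz [ 0.2  0.1 -0. ] F port [-2.1 -2.2  5.1] w 13.5 t 21.0
```

Emit:
move_arm(motion=[[0,0,0,0,0,0,18],[0,0,0,0,0,0,26],[0,0,0,0,0,0,34],[0,0,0,0,0,0,34]])

```text
t: 21.33
ee_pos: [590.3, -8.5, 125.4]
orientation: [2.531, 1.31, -0.63]
ft_force: [0.1, 0.1, -0.5]
width: 33.1
```

Emit:
move_arm(motion=[[1.4,1.9,4.4,0,0,0,34],[5.4,7.7,17.7,0,0,0,34],[13.5,19,44,0,0,0,34],[23,32,75,0,0,0,34],[32,46,106,0,0,0,34]])

```text
t: 21.75
ee_pos: [622.3, 38.0, 232.6]
orientation: [2.531, 1.31, -0.631]
ft_force: [0.7, -0.5, -0.6]
width: 34.2
```

Emit:
move_arm(motion=[[-20,30,5,0,0,0,34],[-45,60,5,0,0,0,34],[-70,90,5,0,0,0,34],[-95,120,5,0,0,0,34],[-110,145,5,0,0,0,34]])

```text
t: 22.17
ee_pos: [510.2, 184.5, 237.0]
orientation: [2.53, 1.311, -0.63]
ft_force: [0.1, 1.3, -0.5]
width: 33.9
```

Run:
```python
from plan import *
from workcell import *
A=[]
th=np.linspace(0,2*np.pi,40)[:-1]
for n,b in(("side",np.array([230,130])),("top",np.array([265,115]))):
    im=get_image(n);s=400/110
    img=cv2.resize(im["color"][b[1]:b[1]+110,b[0]:b[0]+110],(400,400),interpolation=cv2.INTER_CUBIC)
    pm=pp((-1,0,25))
    print(n,proj(im,pm).round(1),[(np.round(d["location"],1)[::-1].tolist(),round(d["p"],2)) for k in("cover_mid",) for d in mark_of(im,k)],"tube",[(np.round(d["location"],1)[::-1].tolist(),round(d["p"],2)) for d in mark_of(im,"tube_top")])
    A.append(img)
cv2.imwrite("pics/fin.png",np.hstack(A)[...,::-1])
```

```text
side [[272.5 181. ]] [([270.5, 181.5], 0.76)] tube [([240.0, 227.8], 0.65)]
top [[313.8 159.8]] [([314.0, 156.4], 0.76), ([221.8, 131.3], 0.24)] tube []
```

View pics/fin.png

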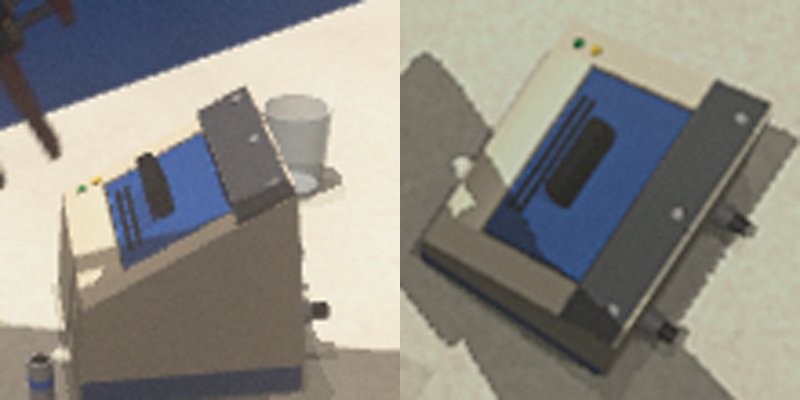

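The cover lies flush in the bay with its tongue under the lip: plate at (175,195) in the side crop and (590,170) in the top crop. The tube is still standing, and the gripper is clear. Handing in.

```bash
python3 -c "
from workcell import *
print(close_job(),get_obs()['ft_force'])"
```

```text
the job is handed in; nothing more can be done
the job is handed in; nothing more can be done
```

The tube is standing in the rack, the cover is closed on the bay, and I handed the job in. The arm was clear of everything at about 22 s of the 64 s allowed; hand-in reports no verdict.

- **Tube out:** I pressed the ring about 7 mm down (about 10 N), closed on the tube while holding it down, and drew it off along the axis. The wrist force along the axis read about 5 N where I checked during the draw.
- **Tube in the rack:** It is in the corner place x = -57, y = -38 of the smallest rack, the one with the vials. The first lowering caught the bead on the rim with about 20 N. I lifted, shifted about 3 mm, and it then went in freely. In the last side picture its top is about 1 px from where it should be.
- **Cover:** Before lowering, I pushed up with the tongue in the gap and it met the lip, so it was under. Just before release the cover's middle was at port frame (-1.1, 0.4, 25.2) and within 0.2° of flat. The last picture shows it flush in the bay.

**Checks that disagreed:** The camera's estimate of the port was about 4 mm too low compared with touching the ring, and about 2 mm off along x, so I corrected both. In the last pictures the network placed the cover's middle about 2 px (side view) and 3 px (top view) from the expected spot. I set that aside because the fit and contact readings were good.

I did not measure the vials or the bottle again at the end. Nothing I saw suggested they or the beaker had moved.

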